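# Zero the sesame mill and set it three marks open

### The job

Zero the sesame mill: turn the wheel on its top clockwise (seen from above) gently, only until you feel the burrs touch, then back it off anticlockwise by three marks of the rim scale (45 degrees), checking the pointer on the far rim, and let go. Do not force the burrs together, and leave the cup under the spout and the other tableware where they are.

Things in the scene. Friction and masses are not known exactly. Their poses are not given: they have to be found in the camera images.
- mill: Round grey sesame mill, fixed, turned up to 30 degrees. Origin: on the wheel's vertical axis, at table height; z up; x points away from the spout, to the scale's middle mark on the far rim; the steel hopper is on the -y side. Base plate 200 x 150 x 12 mm (x -125 to +75). Body radius 54 mm; steel hopper 69 to 147 mm from the axis, top at 120 mm; spout to 90 mm, under 106 mm high.
- scale_mid (a point): The middle (long) mark of the rim scale, on the mill's +x side, 70 mm from the axis, 146 mm above the table. The scale is a fixed collar under the wheel, radius 70 mm, from 122 to 146 mm high, with 13 raised white marks, one every 15 degrees over the far half (every third one longer), on its top edge and its side.
- dial: The black adjusting wheel on top of the mill. Origin: on the axis at the wheel's underside, 148 mm above the table; z up; its x axis points to the pointer, so its yaw is the pointer's direction. Disc radius 52 mm (55 over the ribs), 10 mm thick. It turns with an even drag of about 0.08 N m and stays where it is left.
- grip (a point): Middle of the wheel's aluminium grip bar, on the axis, 24 mm above the wheel's underside; axes as the wheel's. The bar stands on the disc along the wheel's x axis: 66 mm long, 14 mm wide, 10 to 40 mm above the underside (top 188 mm above the table), to be pinched across from above, with free room round it.
- burr_axis (a point): The mill's axis 128 mm above the table, where the hidden burrs are. They touch 20 to 83 degrees clockwise of the wheel's start, different every time and seen nowhere. From first touch the turning moment grows by about 0.1 N m per degree on top of the drag. A rise of 0.15 to 0.4 N m is a good touch; 0.8 N m damages the burrs. Count the three marks from first touch.
- pointer (a point): Steel pointer fixed to the wheel, 9 mm wide, reaching out over the scale collar and bent down over its side, tip 77 mm from the axis. This point: on the pointer's centre line, 66 mm from the axis, 5 mm above the wheel's underside; always on the far half of the rim.
- catch_cup: Black plastic cup, mouth radius 28 mm, 52 mm high, on the mill's base plate under the spout. Origin: centre of its underside. To be left alone.
- white_bowl: White bowl, mouth radius 75 mm, 75 mm high, on the hopper side of the mill. Origin: centre of its underside. To be left alone.
- pick_jar: Clear toothpick jar, radius 24 mm, 90 mm high, on the far side of the mill from the hopper. Origin: centre of its underside. To be left alone.
- black_bowl: Black bowl, mouth radius 65 mm, 60 mm high, to the robot's left. Origin: centre of its underside. To be left alone.
- soy_bottle: Amber glass sauce bottle, radius 30 mm, 200 mm high, to the robot's right. Origin: centre of its underside. To be left alone.
- sauce_dish: Black sauce dish, mouth radius 45 mm, 25 mm high, beyond the mill. Origin: centre of its underside. To be left alone.
- spoon: Steel spoon lying on the table to the robot's right. Origin: under its middle. To be left alone.

How it is judged (in metres and radians):
On the way:
1. the burrs have been felt to touch (moment risen by about 0.12 N m) (contact force between burr_c0 and anything else above 3 N), for 0.05 s.
At the end, for the whole second after the job is handed in: The pointer stands three marks (45 degrees) anticlockwise of where the burrs first touched, within half a mark (7.4 degrees, 8.5 mm at the pointer), the wheel at rest and released (horizontal distance between pointer and core_c1 below 0.0085 m and angular speed of dial below 0.05 rad/s).
It fails at once if the burrs are forced together (moment over 0.8 N m beyond the drag) (contact force between burr_c0 and anything else above 20 N).
It fails at once if a piece of tableware is pushed more than 30 mm (distance of any of catch_cup, white_bowl, pick_jar, black_bowl, soy_bottle, sauce_dish, spoon from where it was at the start of the episode above 0.03 m).
It fails at once if a piece of tableware is knocked over (angle between any of catch_cup, white_bowl, pick_jar, black_bowl, soy_bottle, sauce_dish's own z axis and vertical above 0.6 rad).
It also fails if it takes over 72 s, if anything falls off the work surface, if the arm or the gripper's body presses on something with over 40 N, if the wrist force passes 120 N, or if a joint passes its speed limit or range.

### The arm

A 6-joint arm with a two-finger parallel gripper is mounted at the origin on the work surface. World frame = base frame: x ahead of the robot, y to its left, z up, the work surface at z = 0. Lengths are in mm, angles in rad, forces in N, time in s.
With the tool pointing down it reaches from about 350 to 775 mm from the base axis. Payload 7.3 kg.
Tool frame: the origin (TCP) lies at the very end of the fingers, on their centre line; the grasp point (between the pads) lies 19 mm behind it; z points along the fingers, y is the line along which they close (so a half turn about z gives the same grasp; the last joint's range is limited). The gripper opens to 92 mm and grips with 3 to 60 N. Pads are 19 mm wide; open, the fingers measure 130 mm over their backs; the gripper's body (75 mm by 190 mm) begins 47 mm behind the grasp point.
Start: joints at [-1.452, 0.342, 1.524, -0, 1.275, -0.146], TCP at [137.423, -506.715, 226.741] pointing down, gripper open.
Joint ranges: [-2.53, 2.53], [-0.77, 2.02], [0.04, 2.7], [-1, 4.14], [0.28, 2.66], [-3.11, 3.11]. Speed limits (rad/s): [2.57, 2.57, 3.14, 3.14, 3.14, 3.14].

### API

Orientations are given as [roll, pitch, yaw] about the fixed x, y, z axes, in that order (R = Rz(yaw) Ry(pitch) Rx(roll)).
In Python, from plant import bot gives the robot as it stands.
- The arm moves only by the tool jog_arm, never from a script. Its argument "targets" is a list of rows, each an object with "xyz": the shift along the tool's x, y, z as a fraction of full scale, a list of three; "spin": the turn about the tool's z as a fraction of full scale. In form: [{"xyz": [x, y, z], "spin": spin}, ...]. A call has exactly 10 rows; each row shifts and turns the commanded pose from where the row before left it, along the tool's axes as they then stand; what a row does not reach is not made up. Full scale, the value 1, is 80 mm for a shift and 0.1 rad for a turn. A row lasts 1/8 s, in which the tool goes at most 62.5 mm and 10.7 degrees, less where a joint would pass 70% of its speed; a pose out of reach is approached as far as the arm can. A call with a number of a shift or a turn outside -1 to 1 is refused whole. A call with a gripper value outside its range is refused whole. "gripper" is the opening in per cent of the stroke, from 0 (shut) to 100 (fully open), set as the call begins (left out, the last holds). The fingers move at their own pace and stop on an object; the grip force is fixed at half the most. Time passes only in rows, so rows that do not move let the fingers close, or fill a call up. It gives the time, the measured TCP pose, the force, the opening and the grip force at its end, in the units of the state.
- bot.get_obs(): the state, without advancing time (a new reading comes with each control period).
- bot.capture(name): name is "side" or "top" or "wrist"; returns the picture (480x640x3 uint8, blue, green, red); there is no depth.
- bot.get_calibration(name): a dict with "vfov" (degrees; the focal length in pixels is half the picture's height over the tangent of half this angle, whatever the lens; pixels are square), "cx", "cy" (the principal point, pixels), "eye" and "rotation" of the camera in the world. Camera axes: x right, y down, z forward; pixel columns grow to the right and rows downward; lengths in mm; the calibration is good to about 2 mm. A picture is of the moment at which its call begins: read the wrist's pose just before it. get_calibration takes no time and is no camera call; for the wrist camera it gives the pose at the moment of the call.
- bot.close_job(): hands the job in; it is judged then, once.
The state is a dict: "time": time; "joint_positions": joint angles; "dq": joint speeds; "tau": joint torques, N m; "tool_pos": TCP position; "tcp_rot": TCP orientation; "contact_force": force on the tool from outside, world axes, zero at the start; "moment": the same for the moment, N m; "grip_width": finger opening in mm; "finger_force": force on a finger pad.
Only numpy, scipy, OpenCV 4.12 (cv2) and the standard library are available. Lean on these libraries where they do the work, as an engineer would, in place of code of your own. Each camera call takes 0.05 s, during which the arm holds its last target. There are 200 camera calls.

## Working session

There is one attempt and no reset: what is moved stays moved. The work goes in short steps, Python scripts to look and compute and a tool call to move; the robot and the scene stay as the last step left them, time stands still between calls to the robot, and variables do not carry over. Pictures are saved under pics/ and viewed, at most 10 in all, crops included, and the job is handed in when it is done.

Besides the shell and the picture viewer there is one more tool, called after "Call:" as name(argument=value, ...), one argument or row to a line, values as JSON. jog_arm: Moves the arm, as the interface text tells. Shift numbers are shares of 80 mm and turn numbers shares of 0.1 rad, none past 1 either way. Its arguments: {"type":"object","properties":{"targets":{"type":"array","items":{"type":"object","properties":{"xyz":{"type":"array","items":{"type":"number"}},"spin":{"type":"number"}}}},"gripper":{"type":"number"}},"required":["targets"]}

```bash
mkdir -p pics; python3 - <<'E'
from plant import bot
import cv2
for n in("top","side"):
    cv2.imwrite(f"pics/{n}0.png",bot.capture(n)); print(n,bot.get_calibration(n))
print(bot.get_obs())
E
```

```text
top {'vfov': 47.17019948324841, 'cx': 322.7435655062051, 'cy': 232.0907042022337, 'eye': array([ 394.56796245,  -19.94288893, 1363.34743296]), 'rotation': array([-3.01079779,  0.02452076, -1.57989683])}
side {'vfov': 44.63071568438004, 'cx': 306.33516682259597, 'cy': 238.74633337654433, 'eye': array([-71.02851656, 785.55229832, 925.68610441]), 'rotation': array([-2.24223586e+00, -1.66205708e-04, -2.48736940e+00])}
{'time': 0.1, 'joint_positions': array([-1.45200036e+00,  3.42616470e-01,  1.52491076e+00,  1.35642529e-06,
        1.27539294e+00, -1.45998336e-01]), 'dq': array([ 0.00045223, -0.00224031, -0.00246873, -0.00032372,  0.00107544,
       -0.00064854]), 'tau': array([ 4.04111879e-04, -4.32005095e+01, -2.44693315e+01,  7.19221216e-02,
        5.26156963e-02, -4.45840988e-05]), 'tool_pos': array([ 137.37819268, -506.33812002,  226.1371888 ]), 'tcp_rot': array([-3.14027945e+00, -1.94410896e-04,  2.64793778e-01]), 'contact_force': array([-0.76316462,  0.22266615, -1.04106985]), 'moment': array([-0.00936484, -0.02099928, -0.00930428]), 'finger_force': 0.0, 'grip_width': 91.96169816507748}
```

View pics/top0.png

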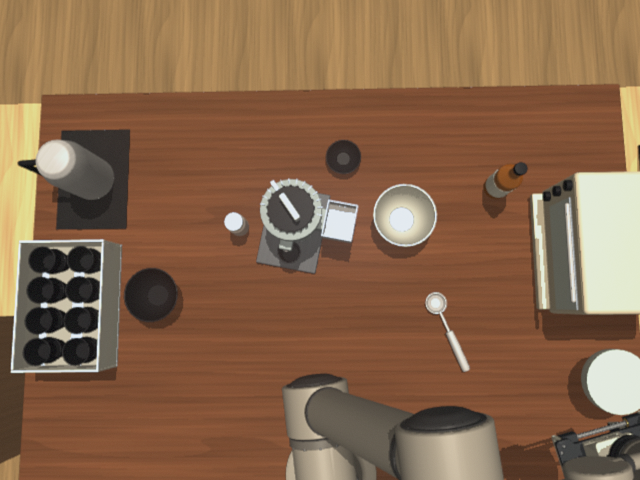

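View pics/side0.png

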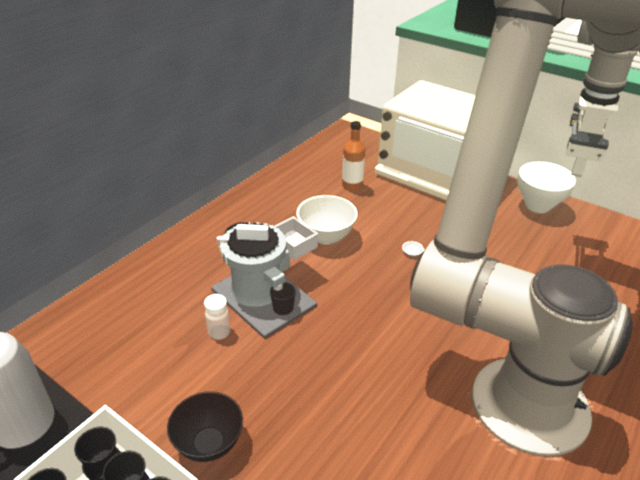

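The top view shows the wheel near (290,208), its bar from (282,194) to (298,219), the pointer near (275,185), and the hopper to the right. I'll enlarge it.

```bash
cat > h.py <<'E'
import numpy as np,cv2
from scipy.spatial.transform import Rotation as R
def ray(c,u,v,z):
    f=240/np.tan(np.radians(c['vfov']/2))
    d=R.from_euler('xyz',c['rotation']).apply([(u-c['cx'])/f,(v-c['cy'])/f,1])
    e=np.array(c['eye']); return e+d*(z-e[2])/d[2]
def proj(c,p):
    f=240/np.tan(np.radians(c['vfov']/2))
    q=R.from_euler('xyz',c['rotation']).inv().apply(np.array(p)-c['eye'])
    return f*q[...,0]/q[...,2]+c['cx'],f*q[...,1]/q[...,2]+c['cy']
E
python3 - <<'E'
import cv2
a=cv2.imread('pics/top0.png')[165:285,240:370]
cv2.imwrite('pics/top0c.png',cv2.resize(a,None,fx=5,fy=5,interpolation=cv2.INTER_CUBIC)[:600,:650])
E
```

```text
(no output)
```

View pics/top0c.png

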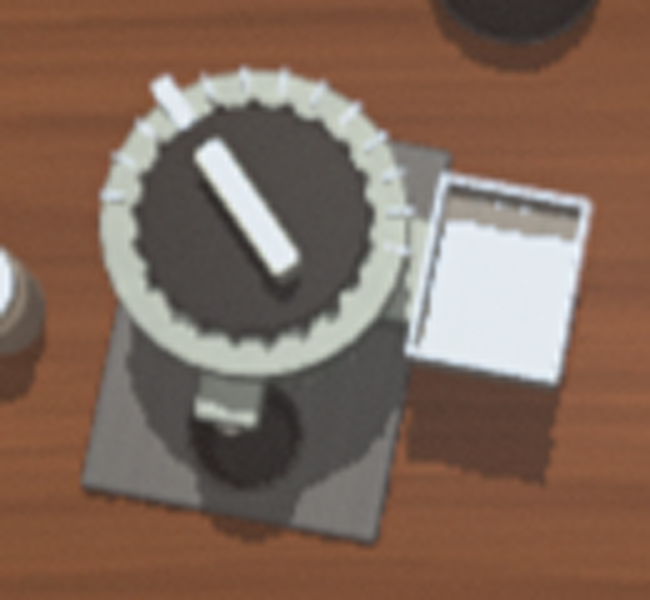

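```bash
python3 - <<'E'
from plant import bot
from h import *
c=bot.get_calibration('top')
g=lambda x,y,z:ray(c,240+(x-2)/5,165+(y-2)/5,z)
a,b=g(208,147,188),g(286,263,188); print(a,b,(a+b)/2,np.linalg.norm(a-b),np.degrees(np.arctan2(*(a-b)[1::-1])))
C=g(254,222,146);print('collar',C,np.linalg.norm(g(100,222,146)-g(408,222,146))/2)
p=g(163,82,153);print('ptip',p,p-C,np.degrees(np.arctan2(*(p-C)[1::-1])))
w=bot.get_calibration('wrist');print(w, bot.get_obs()['tool_pos'])
E
```

```text
[634.39066972  97.34269965 188.        ] [582.72613611  63.42076211 188.        ] [608.55840292  80.38173088 188.        ] 61.805516580146005 33.28813144392423
collar [608.31279016  80.76438562 146.        ] 69.42043054329321
ptip [671.64800091 121.18749767 153.        ] [63.33521074 40.42311205  7.        ] 32.54767777349551
{'vfov': 66.528503699195, 'cx': 321.29229517829464, 'cy': 237.89731095176418, 'eye': array([ 210.87065003, -486.97041656,  384.0893264 ]), 'rotation': array([ 2.85876016e+00,  1.65875508e-03, -1.30714848e+00])} [ 137.37819268 -506.33812002  226.1371888 ]
```

Call:
jog_arm(
  targets=[
    {"xyz": [0.38,-0.277,0]},
    {"xyz": [0.38,-0.277,0]},
    {"xyz": [0.38,-0.277,0]},
    {"xyz": [0.38,-0.277,0]},
    {"xyz": [0.38,-0.277,0]},
    {"xyz": [0.38,-0.277,0]},
    {"xyz": [0.38,-0.277,0]},
    {"xyz": [0.38,-0.277,0]},
    {"xyz": [0.38,-0.277,0]},
    {"xyz": [0.38,-0.277,0]},
  ],
  gripper=100,
)

```text
invalid input
```

Call:
jog_arm(
  targets=[
    {"xyz": [0.38,-0.277,0]},
    {"xyz": [0.38,-0.277,0]},
    {"xyz": [0.38,-0.277,0]},
    {"xyz": [0.38,-0.277,0]},
    {"xyz": [0.38,-0.277,0]},
    {"xyz": [0.38,-0.277,0]},
    {"xyz": [0.38,-0.277,0]},
    {"xyz": [0.38,-0.277,0]},
    {"xyz": [0.35,-0.277,0]},
    {"xyz": [0.3,-0.2,0]},
  ],
)

```text
invalid input
```

Call:
jog_arm(
  targets=[
    {"xyz": [0.38,-0.277,0],"spin": 0},
    {"xyz": [0.38,-0.277,0],"spin": 0},
    {"xyz": [0.38,-0.277,0],"spin": 0},
    {"xyz": [0.38,-0.277,0],"spin": 0},
    {"xyz": [0.38,-0.277,0],"spin": 0},
    {"xyz": [0.38,-0.277,0],"spin": 0},
    {"xyz": [0.38,-0.277,0],"spin": 0},
    {"xyz": [0.38,-0.277,0],"spin": 0},
    {"xyz": [0.38,-0.277,0],"spin": 0},
    {"xyz": [0.38,-0.277,0],"spin": 0},
  ],
  gripper=100,
)

```text
time: 1.35
tool_pos: [373.3, -212.1, 226.5]
tcp_rot: [-3.141, 0.0, 0.265]
contact_force: [0.4, -1.1, -0.6]
grip_width: 91.8
finger_force: 0.0
```

Call:
jog_arm(
  targets=[
    {"xyz": [0.42,-0.3,0],"spin": 0},
    {"xyz": [0.42,-0.3,0],"spin": 0},
    {"xyz": [0.42,-0.3,0],"spin": 0},
    {"xyz": [0.42,-0.3,0],"spin": 0},
    {"xyz": [0.42,-0.3,0],"spin": -0.5},
    {"xyz": [0.42,-0.3,0],"spin": -0.5},
    {"xyz": [0.42,-0.3,0],"spin": -0.5},
    {"xyz": [0.42,-0.3,0],"spin": -0.5},
    {"xyz": [0.42,-0.3,0],"spin": -0.5},
    {"xyz": [0,0,0],"spin": -0.5},
  ],
)

```text
time: 2.6
tool_pos: [591.7, 88.8, 225.6]
tcp_rot: [-3.141, 0.001, 0.57]
contact_force: [0.2, -0.1, -0.6]
grip_width: 91.6
finger_force: 0.0
```

```bash
python3 - <<'E'
from plant import bot
from h import *
o=bot.get_obs();c=bot.get_calibration('wrist')
cv2.imwrite('pics/w1.png',bot.capture('wrist'))
print(o['tool_pos'],o['tcp_rot'],o['joint_positions'],o['moment'],c)
np.save('c1.npy',c,allow_pickle=True)
E
```

```text
[591.73029352  88.80169511 225.6314617 ] [-3.14057288e+00  6.98437832e-04  5.69740460e-01] [2.06561629e-02 4.79491010e-01 1.31153939e+00 5.17729567e-04
 1.35169028e+00 1.02159957e+00] [-0.02880704  0.00646942  0.02961284] {'vfov': 66.528503699195, 'cx': 321.29229517829464, 'cy': 237.89731095176418, 'eye': array([656.15501543, 129.13468288, 383.54356388]), 'rotation': array([ 2.85805832e+00,  1.70781401e-03, -1.00222214e+00])}
```

View pics/w1.png

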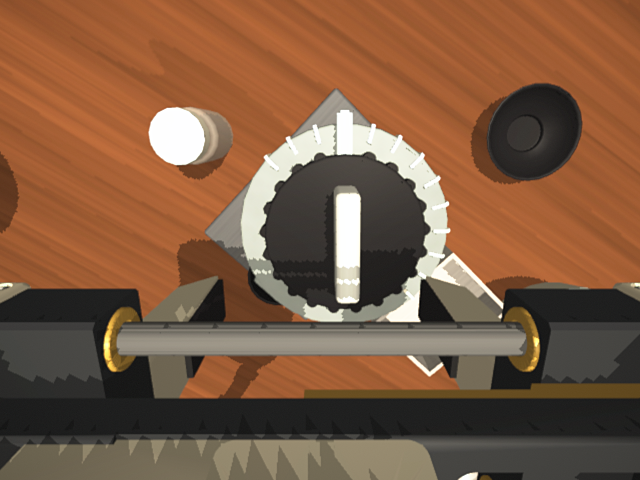

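The wrist view shows the bar's top face from about (346,193) to (347,303) and the pointer tip at (345,112). The collar runs from 243 to 447 across, with no obstruction.

```bash
python3 - <<'E'
from h import *
c=np.load('c1.npy',allow_pickle=True).item()
a,b=ray(c,346.5,192.5,188),ray(c,347,303,188)
ang=lambda d:np.degrees(np.arctan2(d[1],d[0]))
m=(a+b)/2;print(a,b,m,np.linalg.norm(a-b),ang(a-b))
p=ray(c,345,112,153);print(p,np.linalg.norm((p-m)[:2]),ang(p-m))
# marks: outer edge ends on top, z146
for u,v in [(267,155),(293,138),(318,124),(372,125),(399,135),(424,156),(440,179),(449,204),(449,229)]:
    q=ray(c,u,v,146);print(u,v,np.linalg.norm((q-m)[:2]).round(1),ang(q-m).round(1))
t=np.array([591.73,88.80]);y=.5697
d=np.array([608.5,80.5])-t
print(d@[np.cos(y),np.sin(y)],d@[np.sin(y),-np.cos(y)])
E
```

```text
[636.66390121 101.0067215  188.        ] [582.54762918  64.58893734 188.        ] [609.6057652   82.79782942 188.        ] 65.22902653037725 33.938756010279256
[672.86574616 123.49828911 153.        ] 75.22202210683129 32.75658075009543
267 155 69.7 77.1
293 138 68.2 60.7
318 124 70.5 46.1
372 125 70.0 18.5
399 135 70.7 3.7
424 156 70.7 -13.4
440 179 71.2 -28.4
449 204 72.0 -42.8
449 229 71.3 -56.4
9.644544137384457 16.034514909470836
```

Call:
jog_arm(
  targets=[
    {"xyz": [0.065,0.097,0],"spin": -0.12},
    {"xyz": [0.065,0.097,0],"spin": 0},
    {"xyz": [0,0,0.15],"spin": 0},
    {"xyz": [0,0,0.15],"spin": 0},
    {"xyz": [0,0,0.15],"spin": 0},
    {"xyz": [0,0,0.15],"spin": 0},
    {"xyz": [0,0,0.12],"spin": 0},
    {"xyz": [0,0,0.04],"spin": 0},
    {"xyz": [0,0,0],"spin": 0},
    {"xyz": [0,0,0],"spin": 0},
  ],
)

```text
time: 3.9
tool_pos: [608.7, 78.7, 166.4]
tcp_rot: [3.141, -0.001, 0.577]
contact_force: [-1.0, 0.3, 0.5]
grip_width: 91.7
finger_force: 0.0
```

Call:
jog_arm(
  targets=[
    {"xyz": [0,0,0],"spin": 0},
    {"xyz": [0,0,0],"spin": 0},
    {"xyz": [0,0,0],"spin": 0},
    {"xyz": [0,0,0],"spin": 0},
    {"xyz": [0,0,0],"spin": 0},
    {"xyz": [0,0,0],"spin": 0},
    {"xyz": [0,0,0],"spin": 0},
    {"xyz": [0,0,0],"spin": 0},
    {"xyz": [0,0,0],"spin": 0},
    {"xyz": [0,0,0],"spin": 0},
  ],
  gripper=0,
)

```text
time: 5.15
tool_pos: [607.0, 80.8, 165.8]
tcp_rot: [-3.138, 0.001, 0.578]
contact_force: [-4.3, 7.6, 2.7]
grip_width: 13.5
finger_force: 30.0
```

```bash
cat > s.py <<'E'
from plant import bot
import numpy as np
np.set_printoptions(precision=3,suppress=True)
o=bot.get_obs()
print(o['time'],o['tool_pos'],'yaw',np.degrees(o['tcp_rot'][2]).round(2),'F',o['contact_force'],'M',o['moment'],o['grip_width'],o['finger_force'],'q6',o['joint_positions'][5])
E
python3 s.py
```

```text
5.15 [607.03   80.81  165.836] yaw 33.09 F [-4.267  7.607  2.747] M [ 1.073  0.742 -0.065] 13.454471013512071 29.977184236049652 q6 0.9979105485764658
```

Call:
jog_arm(
  targets=[
    {"xyz": [0.02,-0.03,0],"spin": 0},
    {"xyz": [0,0,0],"spin": 0.3},
    {"xyz": [0,0,0],"spin": 0.3},
    {"xyz": [0,0,0],"spin": 0.3},
    {"xyz": [0,0,0],"spin": 0.3},
    {"xyz": [0,0,0],"spin": 0.3},
    {"xyz": [0,0,0],"spin": 0.3},
    {"xyz": [0,0,0],"spin": 0.3},
    {"xyz": [0,0,0],"spin": 0.3},
    {"xyz": [0,0,0],"spin": 0},
  ],
)

```text
time: 6.4
tool_pos: [606.9, 81.3, 165.8]
tcp_rot: [-3.141, 0.004, 0.337]
contact_force: [-5.6, -1.2, 2.5]
grip_width: 14.1
finger_force: 30.0
```

```bash
python3 s.py
```

```text
6.4 [606.868  81.33  165.847] yaw 19.28 F [-5.617 -1.154  2.5  ] M [-0.124  0.977 -0.002] 14.132318455293401 29.97843772172928 q6 1.2429240189042436
```

Call:
jog_arm(
  targets=[
    {"xyz": [-0.02,0,0],"spin": 0.06},
    {"xyz": [0,0,0],"spin": 0.06},
    {"xyz": [0,0,0],"spin": 0.06},
    {"xyz": [0,0,0],"spin": 0.06},
    {"xyz": [0,0,0],"spin": 0.06},
    {"xyz": [0,0,0],"spin": 0.06},
    {"xyz": [0,0,0],"spin": 0.06},
    {"xyz": [0,0,0],"spin": 0.06},
    {"xyz": [0,0,0],"spin": 0.06},
    {"xyz": [0,0,0],"spin": 0},
  ],
)

```text
time: 7.65
tool_pos: [606.8, 81.4, 165.9]
tcp_rot: [-3.141, 0.0, 0.283]
contact_force: [-3.7, 4.2, 1.4]
grip_width: 13.5
finger_force: 30.0
```

```bash
python3 s.py
```

```text
7.65 [606.788  81.366 165.866] yaw 16.2 F [-3.699  4.169  1.408] M [0.799 0.485 0.076] 13.506585885894516 29.97269958257675 q6 1.2959496018573518
```

Call:
jog_arm(
  targets=[
    {"xyz": [-0.005,-0.015,0],"spin": 0.06},
    {"xyz": [0,0,0],"spin": 0.06},
    {"xyz": [0,0,0],"spin": 0.06},
    {"xyz": [0,0,0],"spin": 0.06},
    {"xyz": [0,0,0],"spin": 0.06},
    {"xyz": [0,0,0],"spin": 0.06},
    {"xyz": [0,0,0],"spin": 0.06},
    {"xyz": [0,0,0],"spin": 0.06},
    {"xyz": [0,0,0],"spin": 0.06},
    {"xyz": [0,0,0],"spin": 0.06},
  ],
)

```text
time: 8.9
tool_pos: [606.6, 81.6, 165.9]
tcp_rot: [3.141, -0.001, 0.222]
contact_force: [4.7, -2.7, -2.7]
grip_width: 13.7
finger_force: 30.0
```

```bash
python3 s.py
```

```text
8.9 [606.647  81.561 165.867] yaw 12.73 F [ 4.69  -2.66  -2.676] M [-0.582 -0.604  0.089] 13.686896430252558 29.97162401676178 q6 1.3579040644064162
```

Call:
jog_arm(
  targets=[
    {"xyz": [0,0,0],"spin": 0.06},
    {"xyz": [0,0,0],"spin": 0.06},
    {"xyz": [0,0,0],"spin": 0.06},
    {"xyz": [0,0,0],"spin": 0.06},
    {"xyz": [0,0,0],"spin": 0.06},
    {"xyz": [0,0,0],"spin": 0.06},
    {"xyz": [0,0,0],"spin": 0.06},
    {"xyz": [0,0,0],"spin": 0.06},
    {"xyz": [0,0,0],"spin": 0.06},
    {"xyz": [0,0,0],"spin": 0.06},
  ],
)

```text
time: 10.15
tool_pos: [606.7, 81.7, 165.9]
tcp_rot: [3.141, -0.001, 0.162]
contact_force: [3.8, -3.0, -3.2]
grip_width: 14.1
finger_force: 30.0
```

```bash
python3 s.py
```

```text
10.15 [606.657  81.653 165.881] yaw 9.29 F [ 3.771 -3.004 -3.242] M [-0.523 -0.648  0.09 ] 14.081949758693082 29.97168391942978 q6 1.4178888174324107
```

Call:
jog_arm(
  targets=[
    {"xyz": [0,0,0],"spin": 0.06},
    {"xyz": [0,0,0],"spin": 0.06},
    {"xyz": [0,0,0],"spin": 0.06},
    {"xyz": [0,0,0],"spin": 0.06},
    {"xyz": [0,0,0],"spin": 0.06},
    {"xyz": [0,0,0],"spin": 0.06},
    {"xyz": [0,0,0],"spin": 0.06},
    {"xyz": [0,0,0],"spin": 0.06},
    {"xyz": [0,0,0],"spin": 0.06},
    {"xyz": [0,0,0],"spin": 0.06},
  ],
)

```text
time: 11.4
tool_pos: [606.6, 81.8, 165.9]
tcp_rot: [3.141, -0.001, 0.102]
contact_force: [4.7, -3.0, -2.7]
grip_width: 13.7
finger_force: 30.0
```

```bash
python3 s.py
```

```text
11.4 [606.628  81.784 165.891] yaw 5.86 F [ 4.723 -3.003 -2.691] M [-0.429 -0.632  0.073] 13.714336278177399 29.97131109237671 q6 1.4778769859905179
```

Call:
jog_arm(
  targets=[
    {"xyz": [0,0,0],"spin": 0.06},
    {"xyz": [0,0,0],"spin": 0.06},
    {"xyz": [0,0,0],"spin": 0.06},
    {"xyz": [0,0,0],"spin": 0.06},
    {"xyz": [0,0,0],"spin": 0.06},
    {"xyz": [0,0,0],"spin": 0.06},
    {"xyz": [0,0,0],"spin": 0.06},
    {"xyz": [0,0,0],"spin": 0.06},
    {"xyz": [0,0,0],"spin": 0.06},
    {"xyz": [0,0,0],"spin": 0.06},
  ],
)

```text
time: 12.65
tool_pos: [606.6, 81.9, 165.9]
tcp_rot: [3.141, -0.001, 0.042]
contact_force: [4.6, -4.1, -3.3]
grip_width: 14.1
finger_force: 30.0
```

```bash
python3 s.py
```

```text
12.65 [606.61   81.905 165.868] yaw 2.42 F [ 4.565 -4.078 -3.346] M [-0.374 -0.699 -0.02 ] 14.062947481562933 29.970819354057312 q6 1.5379148742887425
```

Call:
jog_arm(
  targets=[
    {"xyz": [0,0.01,0],"spin": 0.06},
    {"xyz": [0,0,0],"spin": 0.06},
    {"xyz": [0,0,0],"spin": 0.06},
    {"xyz": [0,0,0],"spin": 0.06},
    {"xyz": [0,0,0],"spin": 0.06},
    {"xyz": [0,0,0],"spin": 0.06},
    {"xyz": [0,0,0],"spin": 0.06},
    {"xyz": [0,0,0],"spin": 0.06},
    {"xyz": [0,0,0],"spin": 0.06},
    {"xyz": [0,0,0],"spin": 0.06},
  ],
)

```text
time: 13.9
tool_pos: [606.6, 82.0, 165.9]
tcp_rot: [-3.141, -0.001, -0.017]
contact_force: [5.1, 1.5, -4.9]
grip_width: 13.8
finger_force: 30.0
```

```bash
python3 s.py
```

```text
13.9 [606.624  81.992 165.925] yaw -0.99 F [ 5.074  1.519 -4.872] M [ 0.239 -0.88   0.069] 13.836945143949757 29.969373643398285 q6 1.5965698749614008
```

Call:
jog_arm(
  targets=[
    {"xyz": [0,0,0],"spin": 0.06},
    {"xyz": [0,0,0],"spin": 0.06},
    {"xyz": [0,0,0],"spin": 0.06},
    {"xyz": [0,0,0],"spin": 0.06},
    {"xyz": [0,0,0],"spin": 0.06},
    {"xyz": [0,0,0],"spin": 0.06},
    {"xyz": [0,0,0],"spin": 0.06},
    {"xyz": [0,0,0],"spin": 0.06},
    {"xyz": [0,0,0],"spin": 0.06},
    {"xyz": [0,0,0],"spin": 0.06},
  ],
)

```text
time: 15.15
tool_pos: [606.6, 82.1, 165.9]
tcp_rot: [-3.14, -0.001, -0.077]
contact_force: [5.4, 1.4, -3.6]
grip_width: 13.7
finger_force: 30.0
```

```bash
python3 s.py
```

```text
15.15 [606.601  82.071 165.873] yaw -4.43 F [ 5.371  1.418 -3.592] M [ 0.343 -0.883  0.095] 13.65480485645604 29.969242215156555 q6 1.6565264680653102
```

Call:
jog_arm(
  targets=[
    {"xyz": [0,0,0],"spin": 0.06},
    {"xyz": [0,0,0],"spin": 0.06},
    {"xyz": [0,0,0],"spin": 0.06},
    {"xyz": [0,0,0],"spin": 0.06},
    {"xyz": [0,0,0],"spin": 0.06},
    {"xyz": [0,0,0],"spin": 0.06},
    {"xyz": [0,0,0],"spin": 0.06},
    {"xyz": [0,0,0],"spin": 0.06},
    {"xyz": [0,0,0],"spin": 0.06},
    {"xyz": [0,0,0],"spin": 0.06},
  ],
)

```text
time: 16.4
tool_pos: [606.6, 82.2, 165.9]
tcp_rot: [-3.14, -0.001, -0.137]
contact_force: [4.8, 1.5, -3.3]
grip_width: 13.6
finger_force: 30.0
```

```bash
python3 s.py
```

```text
16.4 [606.609  82.204 165.897] yaw -7.86 F [ 4.752  1.507 -3.324] M [ 0.448 -0.847  0.114] 13.622886371627978 29.969083070755005 q6 1.7164965903165854
```

Call:
jog_arm(
  targets=[
    {"xyz": [0,0,0],"spin": 0.06},
    {"xyz": [0,0,0],"spin": 0.06},
    {"xyz": [0,0,0],"spin": 0.06},
    {"xyz": [0,0,0],"spin": 0.06},
    {"xyz": [0,0,0],"spin": 0.06},
    {"xyz": [0,0,0],"spin": 0.06},
    {"xyz": [0,0,0],"spin": 0.06},
    {"xyz": [0,0,0],"spin": 0.06},
    {"xyz": [0,0,0],"spin": 0.06},
    {"xyz": [0,0,0],"spin": 0.06},
  ],
)

```text
time: 17.65
tool_pos: [606.6, 82.3, 165.9]
tcp_rot: [-3.14, -0.001, -0.197]
contact_force: [4.9, 2.1, -3.6]
grip_width: 13.7
finger_force: 30.0
```

```bash
python3 s.py
```

```text
17.65 [606.631  82.318 165.908] yaw -11.3 F [ 4.853  2.14  -3.568] M [ 0.418 -0.846  0.117] 13.74712830626145 29.968738853931427 q6 1.7765399480506006
```

Call:
jog_arm(
  targets=[
    {"xyz": [0,0,0],"spin": 0.06},
    {"xyz": [0,0,0],"spin": 0.06},
    {"xyz": [0,0,0],"spin": 0.06},
    {"xyz": [0,0,0],"spin": 0.06},
    {"xyz": [0,0,0],"spin": 0.06},
    {"xyz": [0,0,0],"spin": 0.06},
    {"xyz": [0,0,0],"spin": 0.06},
    {"xyz": [0,0,0],"spin": 0.06},
    {"xyz": [0,0,0],"spin": 0.06},
    {"xyz": [0,0,0],"spin": 0.06},
  ],
)

```text
time: 18.9
tool_pos: [606.7, 82.5, 165.9]
tcp_rot: [-3.14, -0.001, -0.257]
contact_force: [5.7, 3.0, -4.5]
grip_width: 13.8
finger_force: 30.0
```

```bash
python3 s.py
```

```text
18.9 [606.654  82.453 165.884] yaw -14.73 F [ 5.727  2.992 -4.49 ] M [ 0.519 -0.872  0.084] 13.81134530469198 29.968602061271667 q6 1.836531594684515
```

Call:
jog_arm(
  targets=[
    {"xyz": [0,0,0],"spin": 0.06},
    {"xyz": [0,0,0],"spin": 0.06},
    {"xyz": [0,0,0],"spin": 0.06},
    {"xyz": [0,0,0],"spin": 0.06},
    {"xyz": [0,0,0],"spin": 0.06},
    {"xyz": [0,0,0],"spin": 0.06},
    {"xyz": [0,0,0],"spin": 0.06},
    {"xyz": [0,0,0],"spin": 0.06},
    {"xyz": [0,0,0],"spin": 0.06},
    {"xyz": [0,0,0],"spin": 0.06},
  ],
)

```text
time: 20.15
tool_pos: [606.7, 82.5, 165.9]
tcp_rot: [-3.14, -0.001, -0.317]
contact_force: [6.1, 3.5, -3.8]
grip_width: 13.9
finger_force: 30.0
```

```bash
python3 s.py
```

```text
20.15 [606.674  82.534 165.889] yaw -18.17 F [ 6.098  3.481 -3.819] M [ 0.564 -0.937  0.084] 13.879276581010302 29.968414306640625 q6 1.8965284941276919
```

Call:
jog_arm(
  targets=[
    {"xyz": [0.01,0,0],"spin": 0.06},
    {"xyz": [0,0,0],"spin": 0.06},
    {"xyz": [0,0,0],"spin": 0.06},
    {"xyz": [0,0,0],"spin": 0.06},
    {"xyz": [0,0,0],"spin": 0.06},
    {"xyz": [0,0,0],"spin": 0.06},
    {"xyz": [0,0,0],"spin": 0.06},
    {"xyz": [0,0,0],"spin": 0.06},
    {"xyz": [0,0,0],"spin": 0.06},
    {"xyz": [0,0,0],"spin": 0.06},
  ],
)

```text
time: 21.4
tool_pos: [606.8, 82.6, 165.9]
tcp_rot: [-3.14, 0.001, -0.377]
contact_force: [3.6, 5.2, -2.8]
grip_width: 14.0
finger_force: 30.0
```

```bash
python3 s.py
```

```text
21.4 [606.771  82.615 165.894] yaw -21.6 F [ 3.646  5.2   -2.779] M [ 0.972 -0.481  0.117] 14.032579703780447 29.96972233057022 q6 1.9561196753060421
```

Call:
jog_arm(
  targets=[
    {"xyz": [0,0,0],"spin": 0.06},
    {"xyz": [0,0,0],"spin": 0.06},
    {"xyz": [0,0,0],"spin": 0.06},
    {"xyz": [0,0,0],"spin": 0.06},
    {"xyz": [0,0,0],"spin": 0.06},
    {"xyz": [0,0,0],"spin": 0.06},
    {"xyz": [0,0,0],"spin": 0.06},
    {"xyz": [0,0,0],"spin": 0.06},
    {"xyz": [0,0,0],"spin": 0.06},
    {"xyz": [0,0,0],"spin": 0.06},
  ],
)

```text
time: 22.65
tool_pos: [606.8, 82.7, 165.9]
tcp_rot: [-3.14, 0.001, -0.437]
contact_force: [2.8, 5.7, -3.5]
grip_width: 14.0
finger_force: 30.0
```

```bash
python3 s.py
```

```text
22.65 [606.798  82.724 165.87 ] yaw -25.04 F [ 2.793  5.668 -3.535] M [ 1.031 -0.577  0.113] 14.041149993819575 29.969492554664612 q6 2.0161210632710396
```

Call:
jog_arm(
  targets=[
    {"xyz": [0,0,0],"spin": 0.06},
    {"xyz": [0,0,0],"spin": 0.06},
    {"xyz": [0,0,0],"spin": 0.06},
    {"xyz": [0,0,0],"spin": 0.06},
    {"xyz": [0,0,0],"spin": 0.06},
    {"xyz": [0,0,0],"spin": 0.06},
    {"xyz": [0,0,0],"spin": 0.06},
    {"xyz": [0,0,0],"spin": 0.06},
    {"xyz": [0,0,0],"spin": 0.06},
    {"xyz": [0,0,0],"spin": 0.06},
  ],
)

```text
time: 23.9
tool_pos: [606.9, 82.8, 165.9]
tcp_rot: [-3.139, 0.001, -0.497]
contact_force: [4.0, 6.5, -2.9]
grip_width: 13.4
finger_force: 30.0
```

```bash
python3 s.py
```

```text
23.9 [606.854  82.824 165.855] yaw -28.47 F [ 4.011  6.469 -2.885] M [ 1.045 -0.587  0.065] 13.418131959396215 29.96934860944748 q6 2.0760927248598957
```

Call:
jog_arm(
  targets=[
    {"xyz": [0,-0.015,0],"spin": 0.06},
    {"xyz": [0,0,0],"spin": 0.06},
    {"xyz": [0,0,0],"spin": 0.06},
    {"xyz": [0,0,0],"spin": 0.06},
    {"xyz": [0,0,0],"spin": 0.06},
    {"xyz": [0,0,0],"spin": 0.06},
    {"xyz": [0,0,0],"spin": 0.06},
    {"xyz": [0,0,0],"spin": 0.06},
    {"xyz": [0,0,0],"spin": 0.06},
    {"xyz": [0,0,0],"spin": 0.06},
  ],
)

```text
time: 25.15
tool_pos: [607.0, 82.9, 165.9]
tcp_rot: [-3.141, 0.002, -0.557]
contact_force: [-1.4, 5.6, 0.4]
grip_width: 13.7
finger_force: 30.0
```

```bash
python3 s.py
```

```text
25.15 [606.981  82.915 165.866] yaw -31.94 F [-1.411  5.581  0.375] M [1.102 0.145 0.093] 13.664094219449703 29.972399175167084 q6 2.1378807446198977
```

Call:
jog_arm(
  targets=[
    {"xyz": [0,0,0],"spin": 0.06},
    {"xyz": [0,0,0],"spin": 0.06},
    {"xyz": [0,0,0],"spin": 0.06},
    {"xyz": [0,0,0],"spin": 0.06},
    {"xyz": [0,0,0],"spin": 0.06},
    {"xyz": [0,0,0],"spin": 0.06},
    {"xyz": [0,0,0],"spin": 0.06},
    {"xyz": [0,0,0],"spin": 0.06},
    {"xyz": [0,0,0],"spin": 0.06},
    {"xyz": [0,0,0],"spin": 0.06},
  ],
)

```text
time: 26.4
tool_pos: [607.0, 83.0, 165.8]
tcp_rot: [-3.141, 0.002, -0.617]
contact_force: [-0.1, 5.2, -0.9]
grip_width: 14.1
finger_force: 30.0
```

```bash
python3 s.py
```

```text
26.4 [607.023  83.008 165.846] yaw -35.37 F [-0.072  5.225 -0.899] M [1.117 0.12  0.115] 14.118744828220388 29.972239136695862 q6 2.197861064267998
```

Call:
jog_arm(
  targets=[
    {"xyz": [0,0,0],"spin": 0.06},
    {"xyz": [0,0,0],"spin": 0.06},
    {"xyz": [0,0,0],"spin": 0.06},
    {"xyz": [0,0,0],"spin": 0.06},
    {"xyz": [0,0,0],"spin": 0.06},
    {"xyz": [0,0,0],"spin": 0.06},
    {"xyz": [0,0,0],"spin": 0.06},
    {"xyz": [0,0,0],"spin": 0.06},
    {"xyz": [0,0,0],"spin": 0.06},
    {"xyz": [0,0,0],"spin": 0.06},
  ],
)

```text
time: 27.65
tool_pos: [607.1, 83.1, 165.9]
tcp_rot: [-3.141, 0.002, -0.677]
contact_force: [-0.2, 5.9, -1.3]
grip_width: 13.9
finger_force: 30.0
```

```bash
python3 s.py
```

```text
27.65 [607.104  83.111 165.865] yaw -38.81 F [-0.211  5.905 -1.332] M [1.206 0.009 0.051] 13.854476698028948 29.972233772277832 q6 2.2578594639110756
```

Call:
jog_arm(
  targets=[
    {"xyz": [0,0,0],"spin": 0.06},
    {"xyz": [0,0,0],"spin": 0.06},
    {"xyz": [0,0,0],"spin": 0.06},
    {"xyz": [0,0,0],"spin": 0.06},
    {"xyz": [0,0,0],"spin": 0.06},
    {"xyz": [0,0,0],"spin": 0.06},
    {"xyz": [0,0,0],"spin": 0.06},
    {"xyz": [0,0,0],"spin": 0.06},
    {"xyz": [0,0,0],"spin": 0.06},
    {"xyz": [0,0,0],"spin": 0.06},
  ],
)

```text
time: 28.9
tool_pos: [607.2, 83.2, 165.9]
tcp_rot: [-3.141, 0.002, -0.737]
contact_force: [-0.9, 6.2, -1.2]
grip_width: 13.8
finger_force: 30.0
```

```bash
python3 s.py
```

```text
28.9 [607.159  83.206 165.861] yaw -42.25 F [-0.899  6.241 -1.172] M [1.269 0.035 0.056] 13.753002620111726 29.97211128473282 q6 2.317855196010301
```

Call:
jog_arm(
  targets=[
    {"xyz": [0,0,0],"spin": 0.06},
    {"xyz": [0,0,0],"spin": 0.06},
    {"xyz": [0,0,0],"spin": 0.06},
    {"xyz": [0,0,0],"spin": 0.06},
    {"xyz": [0,0,0],"spin": 0.06},
    {"xyz": [0,0,0],"spin": 0.06},
    {"xyz": [0,0,0],"spin": 0.06},
    {"xyz": [0,0,0],"spin": 0.06},
    {"xyz": [0,0,0],"spin": 0.06},
    {"xyz": [0,0,0],"spin": 0.06},
  ],
)

```text
time: 30.15
tool_pos: [607.2, 83.3, 165.9]
tcp_rot: [-3.141, 0.002, -0.797]
contact_force: [0.0, 7.1, -1.0]
grip_width: 13.9
finger_force: 30.0
```

```bash
python3 s.py
```

```text
30.15 [607.249  83.258 165.85 ] yaw -45.69 F [ 0.006  7.08  -1.033] M [ 1.277 -0.099  0.131] 13.852617294155781 29.972005784511566 q6 2.377886515021267
```

Call:
jog_arm(
  targets=[
    {"xyz": [0,0,0],"spin": 0.05},
    {"xyz": [0,0,0],"spin": 0.05},
    {"xyz": [0,0,0],"spin": 0.05},
    {"xyz": [0,0,0],"spin": 0.05},
    {"xyz": [0,0,0],"spin": 0.05},
    {"xyz": [0,0,0],"spin": 0.05},
    {"xyz": [0,0,0],"spin": 0.05},
    {"xyz": [0,0,0],"spin": 0.05},
    {"xyz": [0,0,0],"spin": 0.05},
    {"xyz": [0,0,0],"spin": 0.05},
  ],
)

```text
time: 31.4
tool_pos: [607.3, 83.3, 165.9]
tcp_rot: [-3.141, 0.002, -0.847]
contact_force: [0.9, 6.8, -1.7]
grip_width: 13.6
finger_force: 30.0
```

```bash
python3 s.py
```

```text
31.4 [607.333  83.336 165.897] yaw -48.55 F [ 0.87   6.812 -1.716] M [ 1.346 -0.095  0.038] 13.64527520456431 29.97164100408554 q6 2.427848995339667
```

```bash
python3 - <<'E'
from plant import bot
from h import *
cv2.imwrite('pics/w2.png',bot.capture('wrist'))
E
```

```text
(no output)
```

View pics/w2.png

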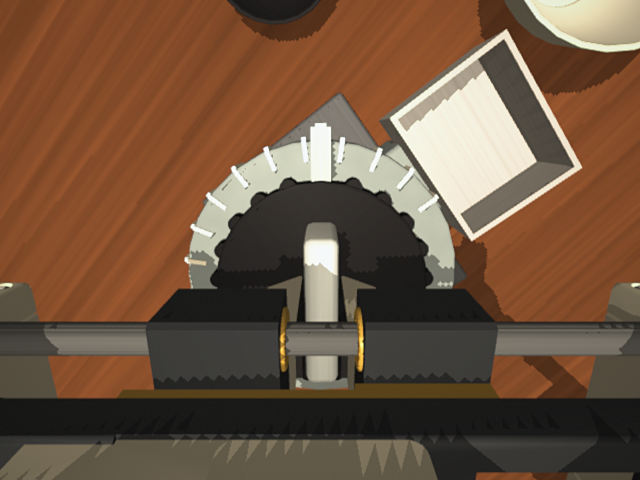

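The wheel has turned with the gripper: the pointer is at (320,150), with the mark before it at (305,150) and the one after at (341,150). There is no touch yet.

Call:
jog_arm(
  targets=[
    {"xyz": [0,0,0],"spin": 0.05},
    {"xyz": [0,0,0],"spin": 0.05},
    {"xyz": [0,0,0],"spin": 0.05},
    {"xyz": [0,0,0],"spin": 0.05},
    {"xyz": [0,0,0],"spin": 0.05},
    {"xyz": [0,0,0],"spin": 0.05},
    {"xyz": [0,0,0],"spin": 0.05},
    {"xyz": [0,0,0],"spin": 0.05},
    {"xyz": [0,0,0],"spin": 0.05},
    {"xyz": [0,0,0],"spin": 0.05},
  ],
)

```text
time: 32.7
tool_pos: [607.4, 83.4, 165.9]
tcp_rot: [-3.141, 0.002, -0.897]
contact_force: [-0.2, 7.7, -1.9]
grip_width: 13.6
finger_force: 30.0
```

```bash
python3 s.py
```

```text
32.7 [607.372  83.389 165.887] yaw -51.39 F [-0.228  7.654 -1.887] M [ 1.314 -0.082  0.232] 13.629026583418083 29.99107003211975 q6 2.4775645811767975
```

Call:
jog_arm(
  targets=[
    {"xyz": [0,0,0],"spin": 0.03},
    {"xyz": [0,0,0],"spin": 0.03},
    {"xyz": [0,0,0],"spin": 0.03},
    {"xyz": [0,0,0],"spin": 0.03},
    {"xyz": [0,0,0],"spin": 0.03},
    {"xyz": [0,0,0],"spin": 0.03},
    {"xyz": [0,0,0],"spin": 0.03},
    {"xyz": [0,0,0],"spin": 0},
    {"xyz": [0,0,0],"spin": 0},
    {"xyz": [0,0,0],"spin": 0},
  ],
)

```text
time: 33.95
tool_pos: [607.4, 83.4, 165.9]
tcp_rot: [-3.141, 0.002, -0.918]
contact_force: [0.2, 6.9, -2.1]
grip_width: 13.6
finger_force: 30.0
```

```bash
python3 s.py
```

```text
33.95 [607.419  83.391 165.893] yaw -52.57 F [ 0.191  6.865 -2.086] M [ 1.33  -0.187  0.284] 13.5652997419492 30.020748674869537 q6 2.4982842310394124
```

Call:
jog_arm(
  targets=[
    {"xyz": [0,0,0],"spin": 0.04},
    {"xyz": [0,0,0],"spin": 0.04},
    {"xyz": [0,0,0],"spin": 0.04},
    {"xyz": [0,0,0],"spin": 0},
    {"xyz": [0,0,0],"spin": 0},
    {"xyz": [0,0,0],"spin": 0},
    {"xyz": [0,0,0],"spin": 0},
    {"xyz": [0,0,0],"spin": 0},
    {"xyz": [0,0,0],"spin": 0},
    {"xyz": [0,0,0],"spin": 0},
  ],
)

```text
time: 35.2
tool_pos: [607.4, 83.4, 165.9]
tcp_rot: [-3.141, 0.001, -0.93]
contact_force: [0.5, 7.1, -1.9]
grip_width: 13.8
finger_force: 30.1
```

```bash
python3 s.py
```

```text
35.2 [607.435  83.409 165.9  ] yaw -53.26 F [ 0.488  7.056 -1.912] M [ 1.33  -0.224  0.355] 13.758669610834637 30.05022883415222 q6 2.510242898253734
```

Call:
jog_arm(
  targets=[
    {"xyz": [0,0,0],"spin": -0.45},
    {"xyz": [0,0,0],"spin": -0.45},
    {"xyz": [0,0,0],"spin": -0.45},
    {"xyz": [0,0,0],"spin": -0.45},
    {"xyz": [0,0,0],"spin": -0.45},
    {"xyz": [0,0,0],"spin": -0.45},
    {"xyz": [0,0,0],"spin": -0.45},
    {"xyz": [0,0,0],"spin": -0.45},
    {"xyz": [0,0,0],"spin": -0.45},
    {"xyz": [0,0,0],"spin": -0.45},
  ],
)

```text
time: 36.45
tool_pos: [606.9, 82.8, 165.8]
tcp_rot: [-3.141, 0.002, -0.479]
contact_force: [-1.9, 6.1, -0.5]
grip_width: 13.5
finger_force: 30.0
```

Call:
jog_arm(
  targets=[
    {"xyz": [0,0,0],"spin": -0.45},
    {"xyz": [0,0,0],"spin": -0.45},
    {"xyz": [0,0,0],"spin": -0.45},
    {"xyz": [0,0,0],"spin": -0.45},
    {"xyz": [0,0,0],"spin": -0.45},
    {"xyz": [0,0,0],"spin": -0.45},
    {"xyz": [0,0,0],"spin": -0.45},
    {"xyz": [0,0,0],"spin": -0.45},
    {"xyz": [0,0,0],"spin": -0.2},
    {"xyz": [0,0,0],"spin": 0},
  ],
)

```text
time: 37.7
tool_pos: [606.7, 82.1, 165.8]
tcp_rot: [3.141, 0.002, -0.101]
contact_force: [-4.9, 3.0, 1.7]
grip_width: 14.0
finger_force: 30.0
```

```bash
python3 s.py
```

```text
37.7 [606.725  82.132 165.833] yaw -5.77 F [-4.898  3.035  1.69 ] M [0.589 0.75  0.005] 14.025415887749999 29.975874423980713 q6 1.6809863963793403
```

Call:
jog_arm(
  targets=[
    {"xyz": [-0.015,-0.008,0],"spin": 0},
    {"xyz": [0,0,0],"spin": 0},
    {"xyz": [0,0,0],"spin": 0},
    {"xyz": [0,0,0],"spin": 0},
    {"xyz": [0,0,0],"spin": 0},
    {"xyz": [0,0,0],"spin": 0},
    {"xyz": [0,0,0],"spin": 0},
    {"xyz": [0,0,0],"spin": 0},
    {"xyz": [0,0,0],"spin": 0},
    {"xyz": [0,0,0],"spin": 0},
  ],
  gripper=100,
)

```text
time: 38.95
tool_pos: [606.5, 82.9, 165.9]
tcp_rot: [3.142, -0.0, -0.1]
contact_force: [-0.0, 0.4, -0.3]
grip_width: 91.9
finger_force: 0.0
```

Call:
jog_arm(
  targets=[
    {"xyz": [0,0,-0.1],"spin": 0},
    {"xyz": [0,0,-0.15],"spin": 0},
    {"xyz": [0,0,-0.15],"spin": 0},
    {"xyz": [0,0,-0.15],"spin": 0},
    {"xyz": [0,0,-0.15],"spin": 0},
    {"xyz": [0,0,-0.15],"spin": 0},
    {"xyz": [0,0,-0.15],"spin": 0},
    {"xyz": [0,0,-0.1],"spin": 0},
    {"xyz": [0,0,0],"spin": 0},
    {"xyz": [0,0,0],"spin": 0},
  ],
)

```text
time: 40.2
tool_pos: [606.2, 82.9, 253.4]
tcp_rot: [3.141, 0.001, -0.1]
contact_force: [-0.2, -0.3, 0.8]
grip_width: 91.8
finger_force: 0.0
```

```bash
python3 s.py; python3 - <<'E'
from plant import bot
from h import *
c=bot.get_calibration('wrist')
cv2.imwrite('pics/w3.png',bot.capture('wrist'));np.save('c3.npy',c,allow_pickle=True)
E
```

```text
40.2 [606.221  82.888 253.381] yaw -5.74 F [-0.201 -0.256  0.812] M [ 0.074  0.028 -0.026] 91.80193336279456 0.0 q6 1.6817343972453918
```

View pics/w3.png

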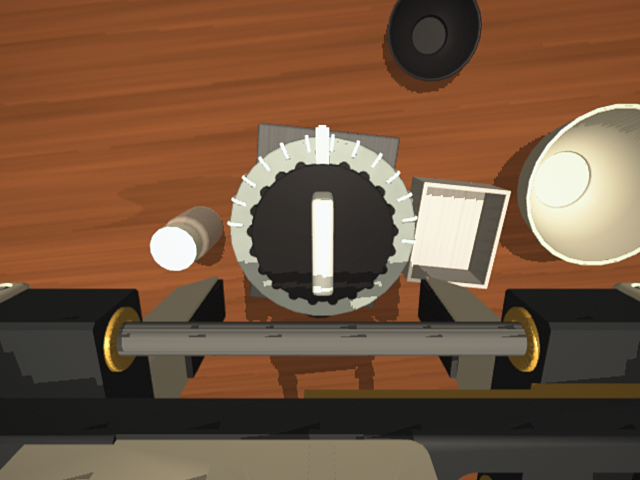

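The pointer at (322,145) stands in line with the tool, between the marks at (308,143) and (332,143). That is three marks back from where the burrs touched, and the tableware hasn't moved.

```bash
python3 -c "
from plant import bot
print(bot.close_job())"
```

```text
the job is handed in; nothing more can be done
None
```

The mill is zeroed and handed in, with no verdict returned: the burrs touched about 83.5° clockwise of the start (moment rise about 0.27 N m), the wheel was backed off about 45° to within roughly 1° and let go, and the tableware looked undisturbed in the last picture.

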